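Clear the jar and flip open the pastry case

TASK

Get the pastry case ready for customers: with the fingertips, push the squat jar that stands in front of the case sideways along the counter, to either side, until it is wholly past the end of the lid, upright all the while. Then push the lid up by its front lip from below and on over its highest point, without flinging it, so that it stays open leaning back by itself. Push only: do not grip or lift the jar, and leave the mug and the bottle alone.

Things in the scene. Friction and masses are not known exactly. Their poses are not given: they have to be found in the camera images.
- case: Dark wooden pastry case fixed to the counter, an open box 120 mm deep (its x) x 220 mm wide (its y) x 100 mm high, with small buns inside. Origin at the centre of its underside, on the counter; its x axis points from its front to its hinge side (away from the robot, give or take the yaw), y along its width, z up. Its front face is at x = -60 mm.
- lid (a joint): Hinge angle of the lid, rad: 0 shut and level, growing as the front edge rises; 1.57 stands upright, 1.95 is the stop, leaning back. Plain free hinge along the case's y with slight damping: the lid falls shut below about 1.45 and falls open to the stop beyond about 1.55. Raising it at the front edge takes about 1.2 to 1.9 N.
- lid_edge (a point): Middle of the lid's front edge, at the underside; moves with the lid, x towards the hinge, y along the width. The lid is a flat wooden board, about 0.3 kg, 150 mm from hinge to front edge, 240 mm wide, 10 mm thick; shut, its underside is 100 mm above the counter and it overhangs the front face by 30 mm (the lip) and each side by 10 mm.
- lid_hinge (a point): Middle of the lid's hinge line, at the lid's underside: 60 mm behind the case's centre, 100 mm above the counter. Axes as the case.
- jar: Squat closed amber glass jar, 66 mm in diameter, 75 mm high, about 0.25 kg, loose on the counter, standing in front of the lid's lip. Origin at the centre of its underside, z up.
- jar_center (a point): Centre of the jar, half-way up (37.5 mm above its underside), z along its axis.
- mug_center (a point): White mug, 76 mm in diameter, 90 mm high, with a handle on one side; bystander. Point at its centre, half-way up.
- bottle_center (a point): Green glass bottle, 62 mm in diameter, 190 mm high; bystander. Point at its centre, half-way up.
Things that resemble listed ones, but are neither listed nor needed, are in the scene too. Of the things that look like the jar, the middle-sized one is meant.

How it is judged:
On the way, in this order (a step that is already met when the one before it is completed fails the run):
1. the jar has been pushed past the end of the lid while the lid is still shut ((y of jar_center in the frame of case above 0.145 m or y of jar_center in the frame of case below -0.145 m) and linear speed of jar below 0.02 m/s and value of joint lid below 0.15 rad), for 0.2 s.
2. the lid is over its highest point and open (value of joint lid above 1.8 rad), for 0.2 s.
At the end, for the whole second after the job is handed in: The lid rests open beyond 1.8 rad; the jar stands upright and still on the counter with its centre at least 145 mm to either side of the case's middle (measured along the case's width), so that it is past the lid's end (value of joint lid above 1.8 rad and velocity of joint lid below 0.1 rad/s and (y of jar_center in the frame of case above 0.145 m or y of jar_center in the frame of case below -0.145 m) and linear speed of jar below 0.02 m/s and angle between jar_center's own z axis and vertical below 0.15 rad and height (world z) of jar_center below 0.045 m); the robot touches nothing.
It fails at once if the jar is lifted off the counter (centre more than 15 mm above its standing height) (height (world z) of jar_center above 0.0525 m).
It fails at once if the jar is tipped (more than 0.5 rad) (angle between jar_center's own z axis and vertical above 0.5 rad).
It fails at once if the lid is flung (faster than 6 rad/s) (velocity of joint lid above 6 rad/s).
It fails at once if the mug or the bottle is shifted more than 30 mm or tipped ((distance of mug_center from where it was at the start of the episode above 0.03 m or angle between mug_center's own z axis and vertical above 0.35 rad) or (distance of bottle_center from where it was at the start of the episode above 0.03 m or angle between bottle_center's own z axis and vertical above 0.35 rad)).
It also fails if it takes over 58 s, if anything falls off the work surface, if the arm or the gripper's body presses on something with over 40 N, if the wrist force passes 120 N, or if a joint passes its speed limit or range.

ROBOT

A 6-joint arm with a two-finger parallel gripper is mounted at the origin on the work surface. World frame = base frame: x ahead of the robot, y to its left, z up, the work surface at z = 0. Lengths are in m, angles in rad, forces in N, time in s.
With the tool pointing down it reaches from about 0.3 to 0.775 m from the base axis. Payload 14.6 kg.
Tool frame: the origin (TCP) lies on the centre line of the jaws, within the pads' length; the fingertips stand 22 mm ahead of it and the grasp point (between the pads) lies 3 mm ahead of it; z points along the fingers, x is the direction in which the jaws open and shut, and the axes are right-handed (so a half turn about z gives the same grasp; the last joint's range is limited). The gripper opens to 85 mm and grips with 20 to 120 N. Pads are 22 mm wide; open, the fingers measure 114 mm over their backs; the gripper's body (76 mm by 85 mm) begins 54 mm behind the grasp point. The pads swing forward as they close: fully open they stand 13 mm farther back than shut.
Start: joints at [-1.41, 0.3, 1.521, -0, 1.321, -0.067], TCP at [0.124, -0.536, 0.253] pointing down, gripper open.
Joint ranges: [-3.03, 3.03], [-0.79, 2.21], [0.23, 2.52], [-1.04, 4.18], [0, 3.07], [-2.55, 2.55]. Speed limits (rad/s): [2.22, 2.22, 2.57, 3.14, 3.14, 3.14].

INTERFACE

Orientations are given as a unit quaternion [x, y, z, w].
In Python, from workcell import get_obs, eyes, robot gives the robot as it stands.
- The arm moves only by the tool arm_command, never from a script. Its argument "plan" is a list that holds one entry, the list of rows, each a list of 7 numbers: the turn, a rotation vector about the tool's x, y, z in degrees, then the shift along the tool's x, y, z in m, then the closure, from -1 (fully open) to 1 (shut). A call has 1 to 5 rows; each row shifts and turns the commanded pose from where the row before left it, along the tool's axes as they then stand; what a row does not reach is not made up. A row lasts 1/10 s, in which the tool goes at most 50 mm and 8.59 degrees, less where a joint would pass 70% of its speed; a pose out of reach is approached as far as the arm can. A call is refused whole if a number of a shift passes 0.05 or a number of a turn 8.59, either way. A call with a gripper value outside its range is refused whole. The fingers move at their own pace and stop on an object; the grip force is fixed at half the most. Time passes only in rows, so rows that do not move let the fingers close. It gives the time, the measured TCP pose, the force and the opening at its end, in the units of the state.
- get_obs(): the state, without advancing time (a new reading comes with each control period).
- eyes.read_camera(name): name is "scene" or "top"; returns the picture (400x640x3 uint8, red, green, blue); there is no depth.
- eyes.camera_info(name): a dict with "K" (3x3 intrinsics, pixels), "dist" ([k1, k2, p1, p2, k3] as OpenCV has them; the pictures are not rectified), "rvec" (rotation vector, rad) and "tvec" (3), from world to camera coordinates, as OpenCV has them. Camera axes: x right, y down, z forward; pixel columns grow to the right and rows downward; lengths in m; the calibration is good to about 2 mm. A picture is of the moment at which its call begins. camera_info takes no time and is no camera call.
- robot.finish_job(): hands the job in, once; it reports no verdict.
The state is a dict: "clock": time; "qpos": joint angles; "joint_velocities": joint speeds; "tau": joint torques, N m; "ee_pos": TCP position; "ee_rot": TCP orientation; "ft_force": force on the tool from outside, world axes, zero at the start; "torque": the same for the moment, N m; "grip_width": finger opening in m.
Only numpy, scipy, OpenCV 4.12 (cv2) and the standard library are available. Lean on these libraries where they do the work, as an engineer would, in place of code of your own. Each camera call takes 0.05 s, during which the arm holds its last target. There are 200 camera calls.

## Working session

There is one attempt and no reset: what is moved stays moved. The work goes in short steps, Python scripts to look and compute and a tool call to move; the robot and the scene stay as the last step left them, time stands still between calls to the robot, and variables do not carry over. Pictures are saved under pics/ and viewed, about 8 in all and at most 12, crops included, and the job is handed in when it is done.

Besides the shell and the picture viewer there is one more tool, called after ">>>" as name(argument=value, ...) on one line, values as JSON. arm_command: Moves the arm, as the interface text tells. Its arguments: {"type":"object","properties":{"plan":{"type":"array","items":{"type":"array","items":{"type":"array","items":{"type":"number"}}}}},"required":["plan"]}

```bash
ls; mkdir -p pics; cat > h.py <<'E'
import numpy as np, cv2
from workcell import get_obs, eyes, robot
def cam(n):
    c=eyes.camera_info(n); K=np.array(c["K"],float);d=np.array(c["dist"],float)
    R=cv2.Rodrigues(np.array(c["rvec"],float))[0];t=np.array(c["tvec"],float).ravel()
    return K,d,R,t
def ray(n,u,v):
    K,d,R,t=cam(n); p=cv2.undistortPoints(np.array([[[u,v]]],float),K,d)[0,0]
    return -R.T@t, R.T@np.array([p[0],p[1],1.])
def onz(n,u,v,z):
    o,w=ray(n,u,v); return o+w*(z-o[2])/w[2]
def proj(n,P):
    K,d,R,t=cam(n); return cv2.projectPoints(np.array(P,float).reshape(-1,1,3),cv2.Rodrigues(R)[0],t,K,d)[0].reshape(-1,2)
def snap(n,f):
    im=eyes.read_camera(n); cv2.imwrite(f,np.ascontiguousarray(im[:,:,::-1])); return im
E
python3 - <<'E'
from h import *
a=snap("scene","pics/s0.png");b=snap("top","pics/t0.png")
for n in("scene","top"):
    o,_=ray(n,320,200); print(n,o,cam(n)[0][0,0])
print(get_obs())
E
```

```text
pics
scene [0.96765168 0.62212864 0.78389839] 413.23604930002443
top [0.33249404 0.06357441 1.27486208] 445.29228825786134
{'clock': 0.1, 'qpos': array([-1.40961508e+00,  3.00424845e-01,  1.52154695e+00,  2.94746381e-06,
        1.32067807e+00, -6.65718658e-02]), 'joint_velocities': array([-0.00150503, -0.00265252, -0.00145806,  0.00213219, -0.00172256,
       -0.0006517 ]), 'tau': array([ 2.23309507e-04, -5.44376779e+01, -3.62368977e+01, -1.34014203e-04,
        3.02203822e-03,  1.89130695e-06]), 'ee_pos': array([ 0.12416609, -0.53560434,  0.25276111]), 'ee_rot': array([ 7.82875526e-01, -6.22178135e-01, -3.90074540e-04, -3.56741567e-04]), 'ft_force': array([-0.75251577, -0.07531003, -0.09810478]), 'torque': array([ 0.0293259 , -0.00625969, -0.06701525]), 'grip_width': 0.0853252378024606}
```

View pics/s0.png

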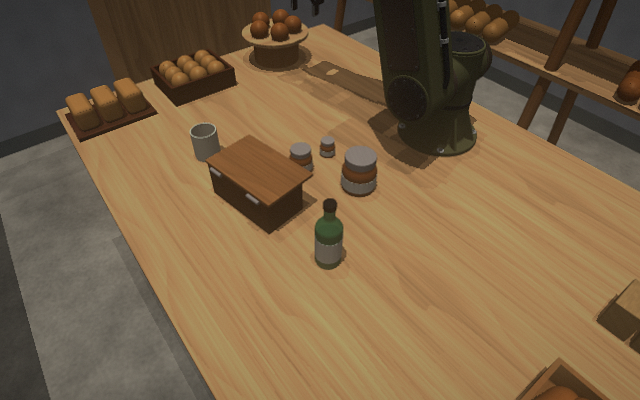

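View pics/t0.png

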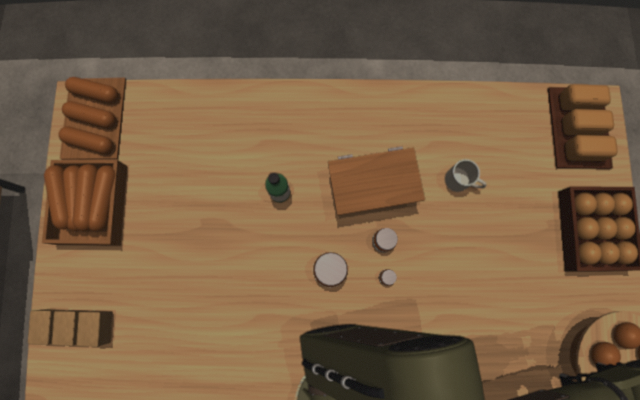

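Jar look-alikes in the top view: a large one at (331,269), a small one at (388,277) and a middle-sized one at (386,239), right in front of the lip. The last is the one meant. The lid's corners are at about (328,160), (416,149), (423,202) and (336,215), the mug at (462,176) and the bottle at (277,187).

```bash
python3 - <<'E'
from h import *
b=cv2.imread("pics/t0.png"); s=cv2.imread("pics/s0.png")
hsv=cv2.cvtColor(b,cv2.COLOR_BGR2HSV); hs=cv2.cvtColor(s,cv2.COLOR_BGR2HSV)
def circ(u,v,z,h=hsv,n="top",r=22):
    m=((h[...,1]<70)&(h[...,2]>90)).astype(np.uint8)
    cs,_=cv2.findContours(m,0,2)
    c=min(cs,key=lambda c: np.hypot(*(np.array(cv2.minEnclosingCircle(c)[0])-[u,v]))+ (100 if cv2.contourArea(c)<30 else 0))
    (x,y),rr=cv2.minEnclosingCircle(c); P=onz(n,x,y,z);Q=onz(n,x+rr,y,z)
    print((u,v),(round(x,1),round(y,1)),P.round(3),"diam",round(2*np.linalg.norm(Q-P),3))
circ(386,239,.075);circ(331,269,.1);circ(388,277,.05);circ(462,176,.09)
print("lid hsv",hsv[185,375],"table",hsv[250,250])
# lid edge mask
l=hsv[185,375].astype(int)
m=cv2.inRange(hsv,(0,int(l[1])-40,int(l[2])-35),(30,255,int(l[2])+22)); m[:, :310]=0;m[:,440:]=0;m[:135]=0;m[230:]=0
m=cv2.morphologyEx(m,cv2.MORPH_OPEN,np.ones((5,5)))
cs,_=cv2.findContours(m,0,2);c=max(cs,key=cv2.contourArea);bx=cv2.boxPoints(cv2.minAreaRect(c))
print(cv2.contourArea(c))
for p in bx: print("lid",p,onz("top",*p,.11).round(3))
for p in [(328,160),(416,149),(423,202),(336,215)]: print("eye",p,onz("top",*p,.11).round(3))
print("scene lid corners")
for p in [(207,163),(245,138),(312,175),(270,206)]: print(p,onz("scene",*p,.11).round(3))
print("bottle cap",onz("top",274,177,.19).round(3),onz("scene",330,203,.19).round(3))
big=cv2.hconcat([cv2.resize(b[130:300,250:500],None,fx=1.6*1.0,fy=1.6,interpolation=2),cv2.resize(s[120:290,190:390],None,fx=1.6,fy=1.6,interpolation=2)])
cv2.imwrite("pics/c0.png",big)
E
```

```text
(386, 239) (386.2, 238.6) [ 0.448 -0.118  0.075] diam 0.059
(331, 269) (330.5, 268.8) [0.366 0.033 0.1  ] diam 0.085
(388, 277) (388.4, 277.0) [ 0.346 -0.126  0.05 ] diam 0.041
(462, 176) (469.0, 175.5) [ 0.622 -0.35   0.09 ] diam 0.105
lid hsv [ 13 148 134] table [ 16 119 156]
5850.5
lid [300.59464 157.54453] [0.664 0.115 0.11 ]
lid [430.5961  139.94016] [ 0.716 -0.241  0.11 ]
lid [440.7537  214.95004] [ 0.508 -0.26   0.11 ]
lid [310.75223 232.55441] [0.46  0.086 0.11 ]
eye (328, 160) [0.657 0.041 0.11 ]
eye (416, 149) [ 0.69 -0.2   0.11]
eye (423, 202) [ 0.543 -0.214  0.11 ]
eye (336, 215) [0.507 0.019 0.11 ]
scene lid corners
(207, 163) [ 0.697 -0.176  0.11 ]
(245, 138) [ 0.567 -0.208  0.11 ]
(312, 175) [0.514 0.022 0.11 ]
(270, 206) [0.653 0.048 0.11 ]
bottle cap [0.59  0.177 0.19 ] [0.59  0.182 0.19 ]
```

View pics/c0.png

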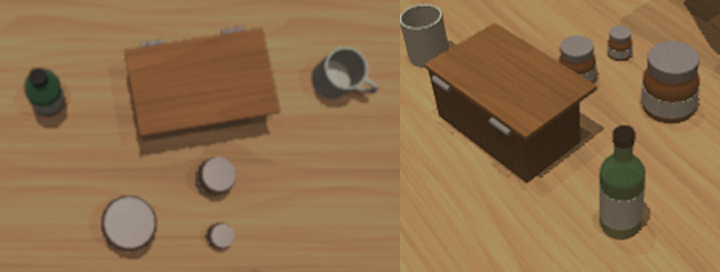

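The crop confirms the middle jar, at about (0.448,-0.118). It measures 59 mm across the cap. The lid corners measure 243 × 150 mm, which matches the 240 × 150 given. This puts the case origin at about (0.614,-0.086) with yaw 8.2°, and the jar at about (-0.169,-0.008) in the case frame. I'll push it to -y, because the big jar blocks +y.

>>> arm_command(plan=[[[0,0,0,-0.0263,-0.0277,0,0.06],[0,0,0,-0.0263,-0.0277,0,0.06],[0,0,0,-0.0263,-0.0277,0,0.06],[0,0,0,-0.0263,-0.0277,0,0.06],[0,0,0,-0.0263,-0.0277,0,0.06]]])

```text
clock: 0.6
ee_pos: [0.2299, -0.3749, 0.2531]
ee_rot: [0.783, -0.622, -0.0, -0.0]
ft_force: [1.3, 0.4, 0.3]
grip_width: 0.04
```

>>> arm_command(plan=[[[0,0,0,-0.0263,-0.0277,0,0.06],[0,0,0,-0.0263,-0.0277,0,0.06],[0,0,0,-0.0263,-0.0277,0,0.06],[0,0,0,-0.0263,-0.0277,0,0.06],[0,0,0,-0.0263,-0.0277,0,0.06]]])

```text
clock: 1.1
ee_pos: [0.3351, -0.2155, 0.2532]
ee_rot: [0.783, -0.622, -0.0, -0.0]
ft_force: [0.2, -0.2, 0.0]
grip_width: 0.0401
```

>>> arm_command(plan=[[[0,0,0,-0.0263,-0.0277,0,0.06],[0,0,0,-0.0263,-0.0277,0,0.06],[0,0,0,-0.0263,-0.0277,0,0.06],[0,0,0,-0.0263,-0.0277,0,0.06],[0,0,0,-0.0263,-0.0277,0,0.06]]])

```text
clock: 1.6
ee_pos: [0.4404, -0.0561, 0.2532]
ee_rot: [0.783, -0.622, -0.0, 0.0]
ft_force: [0.8, -0.9, 0.2]
grip_width: 0.04
```

>>> arm_command(plan=[[[0,0,-8.5,0,0,0,0.06],[0,0,-8.5,0,0,0,0.06],[0,0,-8.5,0,0,0,0.06],[0,0,-8.5,0,0,0,0.06],[0,0,-8.5,0,0,0,0.06]]])

```text
clock: 2.1
ee_pos: [0.4398, -0.0576, 0.2531]
ee_rot: [0.956, -0.293, -0.0, 0.0]
ft_force: [-0.7, -0.0, -0.5]
grip_width: 0.0401
```

>>> arm_command(plan=[[[0,0,-8.5,0,0,0,0.06],[0,0,-8.5,0,0,0,0.06],[0,0,-8.5,0,0,0,0.06],[0,0,-8.5,0,0,0,0.06],[0,0,-8.5,0,0,0,0.06]]])

```text
clock: 2.6
ee_pos: [0.4397, -0.0576, 0.253]
ee_rot: [0.997, 0.073, -0.0, -0.0]
ft_force: [0.2, 0.1, -0.1]
grip_width: 0.04
```

```bash
cat >> h.py <<'E'
from scipy.spatial.transform import Rotation as Ro
O=np.array([.614,-.086,0]); X=np.array([.99,.143,0]);Y=np.array([-.143,.99,0])
def cs(P): d=np.array(P)-O; return np.array([d@X,d@Y,d[2]])
def w(x,y,z): return O+x*X+y*Y+np.array([0,0,z])
def here():
    o=get_obs();R=Ro.from_quat(o["ee_rot"]).as_matrix()
    print("t",round(o["clock"],2),"tcp",o["ee_pos"].round(3),"case",cs(o["ee_pos"]).round(3),"grip",round(o["grip_width"],3),"F",o["ft_force"].round(1),"q",o["qpos"].round(2)); print(R.round(3)); return o["ee_pos"],R
def go(T,rot=None):
    p,R=here(); print("shift tool",(R.T@(np.array(T)-p)).round(4))
    if rot is not None: print("turn deg",np.degrees(Ro.from_matrix(R.T@rot).as_rotvec()).round(1))
E
python3 - <<'E'
from h import *
R=np.c_[X,-Y,[0,0,-1]]
go(w(-.169,.052,.04),R)
E
```

```text
t 2.6 tcp [ 0.44  -0.058  0.253] case [-0.168  0.053  0.253] grip 0.04 F [ 0.2  0.1 -0.1] q [-0.21  0.06  1.8  -0.    1.28 -0.36]
[[ 0.989  0.146 -0.001]
 [ 0.146 -0.989  0.   ]
 [-0.001 -0.    -1.   ]]
shift tool [-0.0005  0.001   0.213 ]
turn deg [-0.   0.   0.2]
```

Great tracking. I'll go down 0.213, then push along tool +y (case -y) by 0.18.

>>> arm_command(plan=[[[0,0,0,0,0,0.04,0.06],[0,0,0,0,0,0.04,0.06],[0,0,0,0,0,0.04,0.06],[0,0,0,0,0,0.03,0.06],[0,0,0,0,0,0,0.06]]])

```text
clock: 3.1
ee_pos: [0.438, -0.0572, 0.1002]
ee_rot: [0.998, 0.07, -0.003, -0.001]
ft_force: [0.3, 0.5, 1.2]
grip_width: 0.0402
```

>>> arm_command(plan=[[[0,0,0,0,0,0.02,0.06],[0,0,0,0,0,0.02,0.06],[0,0,0,0,0,0.023,0.06],[0,0,0,0,0,0,0.06]]])

```text
clock: 3.5
ee_pos: [0.4394, -0.0575, 0.0397]
ee_rot: [0.998, 0.07, -0.001, -0.0]
ft_force: [-0.7, -0.1, 0.3]
grip_width: 0.0402
```

```bash
python3 - <<'E'
from h import *
here()
s=snap("scene","pics/s1.png");
cv2.imwrite("pics/c1.png",cv2.resize(s[80:280,180:430,::-1],None,fx=2.4,fy=2.4))
E
```

```text
t 3.5 tcp [ 0.439 -0.058  0.04 ] case [-0.169  0.053  0.04 ] grip 0.04 F [-0.7 -0.1  0.3] q [-0.21  0.39  1.99  0.    0.77 -0.35]
[[ 0.99   0.14  -0.002]
 [ 0.14  -0.99   0.001]
 [-0.002 -0.001 -1.   ]]
```

View pics/c1.png

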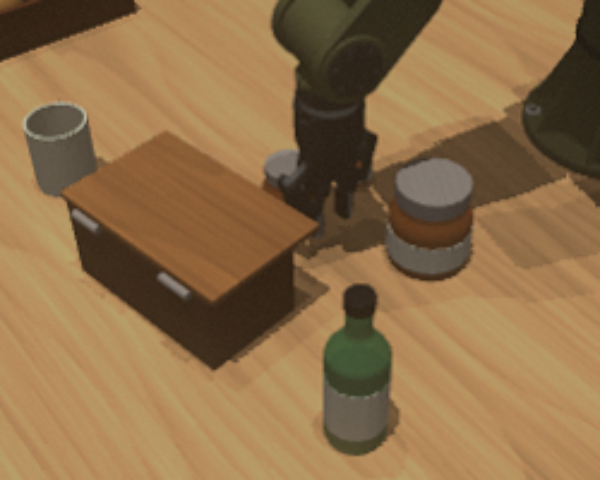

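The gripper stands between the middle jar and the big jar, clear of the lid. Now a slow push.

>>> arm_command(plan=[[[0,0,0,0,0.008,0,0.06],[0,0,0,0,0.008,0,0.06],[0,0,0,0,0.006,0,0.06],[0,0,0,0,0.006,0,0.06],[0,0,0,0,0.006,0,0.06]]])

```text
clock: 4.05
ee_pos: [0.4448, -0.0918, 0.0406]
ee_rot: [0.998, 0.07, 0.0, -0.0]
ft_force: [-0.6, 4.4, 3.4]
grip_width: 0.0404
```

>>> arm_command(plan=[[[0,0,0,0,0.007,0,0.06],[0,0,0,0,0.007,0,0.06],[0,0,0,0,0.007,0,0.06],[0,0,0,0,0.007,0,0.06],[0,0,0,0,0.007,0,0.06]]])

```text
clock: 4.55
ee_pos: [0.4496, -0.1265, 0.0403]
ee_rot: [0.998, 0.07, -0.0, -0.0]
ft_force: [-0.8, 3.6, 6.2]
grip_width: 0.0402
```

```bash
python3 - <<'E'
from h import *
here()
t=snap("top","pics/t2.png");s=snap("scene","pics/s2.png")
cv2.imwrite("pics/c2.png",np.hstack([cv2.resize(x,(400,400),interpolation=2) for x in (t[130:300,310:480,::-1],s[100:220,190:310,::-1])]))
E
```

```text
t 4.55 tcp [ 0.45  -0.126  0.04 ] case [-0.169 -0.017  0.04 ] grip 0.04 F [-0.8  3.6  6.2] q [-0.35  0.43  1.92  0.    0.79 -0.49]
[[ 0.99  0.14 -0.  ]
 [ 0.14 -0.99  0.  ]
 [-0.   -0.   -1.  ]]
```

View pics/c2.png

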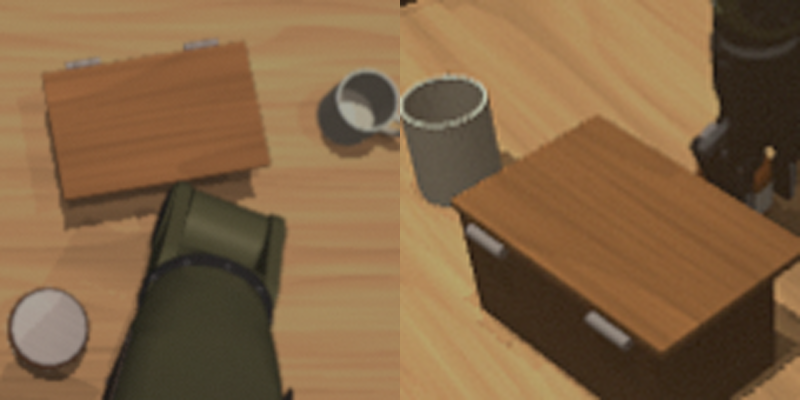

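The arm hides the jar from above. Amber glass shows between the fingers and the push force is about 4 N, but there is also an upward force of about 5 N on the tool. I'll back off, push lower down, and continue.

>>> arm_command(plan=[[[0,0,0,0,-0.005,0,0.06],[0,0,0,0,0,0,0.06],[0,0,0,0,0,0.007,0.06],[0,0,0,0,0,0,0.06]]])

```text
clock: 5.05
ee_pos: [0.4484, -0.1207, 0.0324]
ee_rot: [0.998, 0.07, -0.001, -0.0]
ft_force: [-0.7, 0.6, 0.3]
grip_width: 0.0401
```

>>> arm_command(plan=[[[0,0,0,0,0.005,0,0.06],[0,0,0,0,0.005,0,0.06],[0,0,0,0,0.005,0,0.06],[0,0,0,0,0.005,0,0.06],[0,0,0,0,0.005,0,0.06]]])

```text
clock: 5.55
ee_pos: [0.4524, -0.1463, 0.0333]
ee_rot: [0.998, 0.07, 0.0, -0.0]
ft_force: [-1.1, 3.5, 2.9]
grip_width: 0.0401
```

>>> arm_command(plan=[[[0,0,0,0,0.006,0,0.06],[0,0,0,0,0.006,0,0.06],[0,0,0,0,0.006,0,0.06],[0,0,0,0,0.006,0,0.06],[0,0,0,0,0.006,0,0.06]]])

```text
clock: 6.05
ee_pos: [0.4566, -0.176, 0.0332]
ee_rot: [0.998, 0.07, -0.0, -0.0]
ft_force: [-0.8, 2.5, 2.2]
grip_width: 0.0398
```

>>> arm_command(plan=[[[0,0,0,0,0.007,0,0.06],[0,0,0,0,0.007,0,0.06],[0,0,0,0,0.007,0,0.06],[0,0,0,0,0.007,0,0.06],[0,0,0,0,0.007,0,0.06]]])

```text
clock: 6.55
ee_pos: [0.4615, -0.2107, 0.0333]
ee_rot: [0.998, 0.07, -0.0, -0.0]
ft_force: [-0.1, 1.9, 1.4]
grip_width: 0.04
```

>>> arm_command(plan=[[[0,0,0,0,0.008,0,0.06],[0,0,0,0,0.008,0,0.06],[0,0,0,0,0.008,0,0.06],[0,0,0,0,0.005,0,0.06],[0,0,0,0,0.003,0,0.06]]])

```text
clock: 7.05
ee_pos: [0.466, -0.2423, 0.0333]
ee_rot: [0.998, 0.07, -0.0, -0.0]
ft_force: [0.7, 3.0, 2.5]
grip_width: 0.04
```

>>> arm_command(plan=[[[0,0,0,0,0,0,0.06],[0,0,0,0,-0.01,0,0.06],[0,0,0,0,-0.02,0,0.06],[0,0,0,0,-0.03,0,0.06],[0,0,0,0,-0.03,0,0.06]]])

```text
clock: 7.55
ee_pos: [0.4527, -0.1511, 0.0332]
ee_rot: [0.998, 0.07, -0.0, -0.0]
ft_force: [-0.1, 1.1, -0.1]
grip_width: 0.0403
```

```bash
python3 - <<'E'
from h import *
here()
t=snap("top","pics/t3.png");s=snap("scene","pics/s3.png")
h=cv2.cvtColor(t,cv2.COLOR_RGB2HSV)
m=((h[...,1]<70)&(h[...,2]>90)).astype(np.uint8)
for c in cv2.findContours(m[140:330,250:520],0,2)[0]:
    if cv2.contourArea(c)>40:
        (x,y),r=cv2.minEnclosingCircle(c);x+=250;y+=140;P=onz("top",x,y,.075);print((round(x),round(y)),round(r,1),P.round(3),cs(P).round(3))
cv2.imwrite("pics/c3.png",np.hstack([cv2.resize(x,(400,400),interpolation=2) for x in (t[130:300,310:480,::-1],s[80:220,190:330,::-1])]))
E
```

```text
t 7.55 tcp [ 0.453 -0.151  0.033] case [-0.169 -0.041  0.033] grip 0.04 F [-0.1  1.1 -0.1] q [-0.4   0.46  1.9  -0.    0.79 -0.54]
[[ 0.99  0.14 -0.  ]
 [ 0.14 -0.99  0.  ]
 [-0.   -0.   -1.  ]]
(330, 269) 16.2 [0.367 0.033 0.075] [-0.228  0.153  0.075]
(444, 231) 10.4 [ 0.469 -0.277  0.075] [-0.17  -0.168  0.075]
(470, 175) 18.4 [ 0.627 -0.356  0.075] [-0.026 -0.269  0.075]
```

View pics/c3.png

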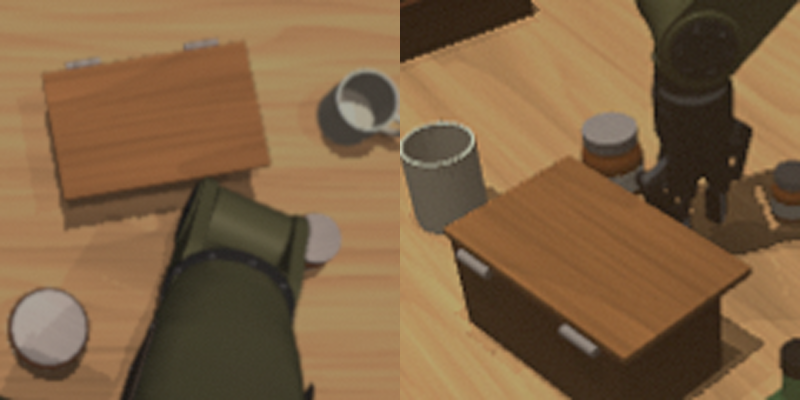

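The jar stands upright at about (-0.170,-0.168) in the case frame, and the lid is still shut. Next I raise the tool, shut the fingers and tilt the tool forward by 55°.

>>> arm_command(plan=[[[0,0,0,0,0,-0.02,0.06],[0,0,0,-0.004,0,-0.045,0.06],[0,0,0,-0.004,-0.01,-0.045,1],[0,0,0,-0.004,-0.015,-0.045,1],[0,0,0,-0.004,-0.016,-0.045,1]]])

```text
clock: 8.15
ee_pos: [0.4311, -0.1138, 0.2351]
ee_rot: [0.998, 0.07, 0.0, 0.0]
ft_force: [0.7, -0.6, 0.2]
grip_width: 0.0003
```

>>> arm_command(plan=[[[0,7.86,0,0,0,0,1],[0,7.86,0,0,0,0,1],[0,7.86,0,0,0,0,1],[0,7.86,0,0,0,0,1],[0,7.86,0,0,0,0,1]]])

```text
clock: 8.65
ee_pos: [0.4315, -0.1145, 0.2338]
ee_rot: [0.939, 0.066, 0.336, -0.022]
ft_force: [1.5, 0.7, 0.6]
grip_width: -0.0003
```

>>> arm_command(plan=[[[0,7.86,0,0,0,0,1],[0,7.86,0,0,0,0,1],[0,0,0,0,0,0,1]]])

```text
clock: 8.95
ee_pos: [0.4313, -0.1118, 0.2317]
ee_rot: [0.901, 0.065, 0.427, -0.036]
ft_force: [-0.0, 0.7, -0.3]
grip_width: 0.0004
```

```bash
python3 - <<'E'
from h import *
a=np.radians(35); zt=np.cos(a)*X-np.sin(a)*np.array([0,0,1]); yt=-Y; R=np.c_[np.cross(yt,zt),yt,zt]
go(w(-.16,0,.084),R)
s=snap("scene","pics/s4.png")
cv2.imwrite("pics/c4.png",cv2.resize(s[20:270,180:480,::-1],None,fx=2,fy=2))
E
```

```text
t 8.95 tcp [ 0.431 -0.112  0.232] case [-0.185  0.001  0.232] grip 0.0 F [-0.   0.7 -0.3] q [-0.61 -0.16  2.28  1.13  0.64 -1.58]
[[ 0.626  0.149  0.765]
 [ 0.087 -0.989  0.121]
 [ 0.775 -0.009 -0.632]]
shift tool [-0.099   0.002   0.1123]
turn deg [-0.6  4.2 -0.2]
```

View pics/c4.png

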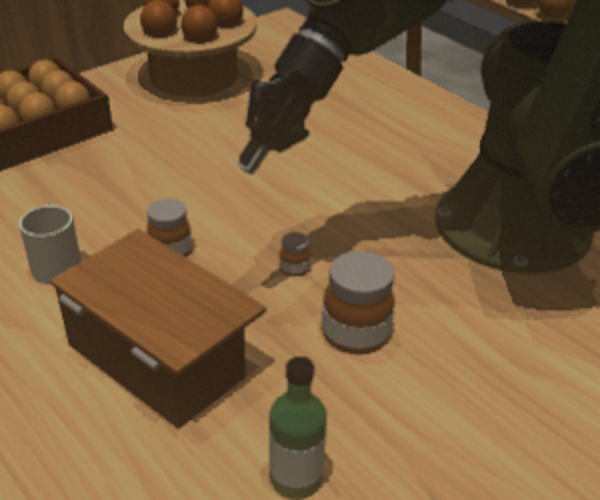

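The tool is tilted 39° below horizontal with the fingers shut, and everything else is undisturbed. I'll compute the approach at y=0.04, which is easier on the wrist, and the arc of the fingertip's upper corner about the hinge.

```bash
cat >> h.py <<'E'
def tilt(deg):
    a=np.radians(deg); zt=np.cos(a)*X-np.sin(a)*np.array([0,0,1]); yt=-Y; return np.c_[np.cross(yt,zt),yt,zt]
def arcpos(phi,y=.04,r=.13):  # TCP for fingertip's upper corner at angle phi
    p,R=get_obs()["ee_pos"],Ro.from_quat(get_obs()["ee_rot"]).as_matrix()
    f=np.radians(phi); return w(.06-r*np.cos(f),y,.1+r*np.sin(f))-R@np.array([.0145,0,.022])
E
python3 - <<'E'
from h import *
p,R=here()
q=w(-.165,.04,.081); print("A",(R.T@(q-p)).round(4))
q2=w(-.102,.04,.081); print("B",(R.T@(q2-q)).round(4))
pr=q2
for f in range(-8,107,6):
    n=arcpos(f); print(f,(R.T@(n-pr)).round(4),cs(n).round(3)); pr=n
E
```

```text
t 9.0 tcp [ 0.432 -0.112  0.232] case [-0.184  0.     0.232] grip 0.0 F [1.3 0.3 0.6] q [-0.61 -0.16  2.27  1.12  0.64 -1.57]
[[ 0.629  0.149  0.763]
 [ 0.088 -0.989  0.12 ]
 [ 0.772 -0.009 -0.635]]
A [-0.1046 -0.0383  0.1112]
B [0.04   0.0004 0.0487]
-8 [0.0073 0.0002 0.0031] [-0.095  0.04   0.085]
-2 [ 0.0097 -0.0001 -0.0095] [-0.096  0.04   0.098]
4 [ 0.0107 -0.0001 -0.0085] [-0.096  0.04   0.112]
10 [ 0.0115 -0.0001 -0.0073] [-0.094  0.04   0.125]
16 [ 0.0122 -0.0001 -0.0061] [-0.091  0.04   0.139]
22 [ 0.0127 -0.0001 -0.0048] [-0.087  0.04   0.151]
28 [ 0.0132 -0.0001 -0.0034] [-0.081  0.04   0.164]
34 [ 0.0135 -0.0001 -0.002 ] [-0.074  0.04   0.175]
40 [ 0.0136 -0.0001 -0.0006] [-0.066  0.04   0.186]
46 [ 0.0136 -0.      0.0008] [-0.057  0.04   0.196]
52 [ 0.0134 -0.      0.0023] [-0.046  0.04   0.205]
58 [ 0.0131 -0.      0.0036] [-0.035  0.04   0.213]
64 [0.0127 0.     0.005 ] [-0.023  0.04   0.22 ]
70 [0.0121 0.     0.0063] [-0.011  0.04   0.225]
76 [0.0113 0.     0.0075] [0.002 0.04  0.229]
82 [0.0105 0.0001 0.0087] [0.016 0.04  0.232]
88 [0.0095 0.0001 0.0097] [0.029 0.04  0.233]
94 [0.0085 0.0001 0.0107] [0.043 0.04  0.232]
100 [0.0073 0.0001 0.0115] [0.056 0.04  0.231]
106 [0.0061 0.0001 0.0122] [0.07  0.04  0.228]
```

>>> arm_command(plan=[[[0,0,0,-0.021,-0.0077,0.022,1],[0,0,0,-0.021,-0.0077,0.022,1],[0,0,0,-0.021,-0.0077,0.022,1],[0,0,0,-0.021,-0.0077,0.022,1],[0,0,0,-0.0205,-0.0077,0.022,1]]])

```text
clock: 9.5
ee_pos: [0.4459, -0.0689, 0.0818]
ee_rot: [0.901, 0.067, 0.426, -0.037]
ft_force: [1.9, 0.3, 0.6]
grip_width: -0.0003
```

```bash
python3 - <<'E'
from h import *
go(w(-.102,.04,.081),tilt(39))
E
```

```text
t 9.5 tcp [ 0.446 -0.069  0.082] case [-0.164  0.041  0.082] grip -0.0 F [1.9 0.3 0.6] q [-0.46  0.25  2.38  2.05  0.53 -2.53]
[[ 0.627  0.153  0.764]
 [ 0.09  -0.988  0.124]
 [ 0.774 -0.009 -0.634]]
shift tool [0.0386 0.0016 0.0484]
turn deg [-0.8  0.3 -0. ]
```

q6 is at -2.53 and its limit is -2.55, so I roll the tool +86° about its own axis to free it.

>>> arm_command(plan=[[[0,0,8.5,0,0,0,1],[0,0,8.5,0,0,0,1],[0,0,8.5,0,0,0,1],[0,0,8.5,0,0,0,1],[0,0,8.5,0,0,0,1]]])

```text
clock: 10.0
ee_pos: [0.446, -0.069, 0.0829]
ee_rot: [0.864, -0.266, 0.383, -0.191]
ft_force: [-0.0, 0.4, -0.6]
grip_width: 0.0002
```

>>> arm_command(plan=[[[0,0,8.5,0,0,0,1],[0,0,8.5,0,0,0,1],[0,0,8.5,0,0,0,1],[0,0,8.5,0,0,0,1],[0,0,8.5,0,0,0,1]]])

```text
clock: 10.5
ee_pos: [0.446, -0.069, 0.0829]
ee_rot: [0.708, -0.561, 0.288, -0.317]
ft_force: [-0.0, 0.3, 0.1]
grip_width: -0.0001
```

```bash
python3 - <<'E'
from h import *
R0=tilt(39)@Ro.from_euler('z',90,degrees=True).as_matrix()
go(w(-.102,.04,.083),R0)
E
```

```text
t 10.5 tcp [ 0.446 -0.069  0.083] case [-0.164  0.041  0.083] grip -0.0 F [-0.   0.3  0.1] q [-0.46  0.25  2.38  2.04  0.53 -1.03]
[[ 0.204 -0.613  0.764]
 [-0.978 -0.169  0.125]
 [ 0.053 -0.772 -0.633]]
shift tool [ 0.0046 -0.0389  0.0478]
turn deg [0.3 0.8 4.6]
```

>>> arm_command(plan=[[[0,0,0,0.001,-0.01,0.012,1],[0,0,0,0.001,-0.01,0.012,1],[0,0,0,0.001,-0.01,0.012,1],[0,0,0,0.001,-0.009,0.012,1],[0,0,0,0,0,0,1]]])

```text
clock: 11.0
ee_pos: [0.5084, -0.0601, 0.0831]
ee_rot: [0.71, -0.559, 0.29, -0.316]
ft_force: [-0.3, -0.4, 0.6]
grip_width: 0.0001
```

```bash
sed -i 's/\[.0145,0,.022\]/[0,-.011,.022]/' h.py; python3 - <<'E'
from h import *
p,R=here()
print(R.T@Y)
pr=p
for f in range(-8,107,6):
    n=arcpos(f); print(f,(R.T@(n-pr)).round(4),cs(n).round(3)); pr=n
s=snap("scene","pics/s5.png")
cv2.imwrite("pics/c5.png",cv2.resize(s[70:270,180:430,::-1],None,fx=2.4,fy=2.4))
E
```

```text
t 11.0 tcp [ 0.508 -0.06   0.083] case [-0.101  0.041  0.083] grip 0.0 F [-0.3 -0.4  0.6] q [-0.36  0.33  2.23  2.09  0.46 -0.99]
[[ 0.208 -0.61   0.765]
 [-0.976 -0.176  0.125]
 [ 0.059 -0.772 -0.632]]
[-0.99637251 -0.08713844  0.01406129]
-8 [ 0.0028 -0.0081  0.0036] [-0.093  0.039  0.087]
-2 [ 0.0007 -0.0097 -0.0095] [-0.094  0.039  0.101]
4 [ 0.0008 -0.0107 -0.0084] [-0.094  0.039  0.114]
10 [ 0.0009 -0.0115 -0.0073] [-0.092  0.039  0.128]
16 [ 0.001  -0.0122 -0.006 ] [-0.089  0.039  0.141]
22 [ 0.001  -0.0127 -0.0047] [-0.085  0.039  0.154]
28 [ 0.0011 -0.0131 -0.0033] [-0.079  0.039  0.166]
34 [ 0.0011 -0.0134 -0.0019] [-0.072  0.039  0.178]
40 [ 0.0012 -0.0135 -0.0005] [-0.064  0.039  0.189]
46 [ 0.0012 -0.0135  0.0009] [-0.054  0.039  0.199]
52 [ 0.0012 -0.0134  0.0023] [-0.044  0.039  0.208]
58 [ 0.0012 -0.013   0.0037] [-0.033  0.039  0.216]
64 [ 0.0012 -0.0126  0.005 ] [-0.021  0.039  0.222]
70 [ 0.0011 -0.012   0.0063] [-0.008  0.039  0.228]
76 [ 0.0011 -0.0113  0.0076] [0.005 0.039 0.232]
82 [ 0.001  -0.0104  0.0087] [0.018 0.039 0.234]
88 [ 0.001  -0.0094  0.0098] [0.032 0.039 0.235]
94 [ 0.0009 -0.0084  0.0107] [0.045 0.039 0.235]
100 [ 0.0008 -0.0072  0.0115] [0.059 0.039 0.233]
106 [ 0.0007 -0.006   0.0122] [0.072 0.039 0.23 ]
```

View pics/c5.png

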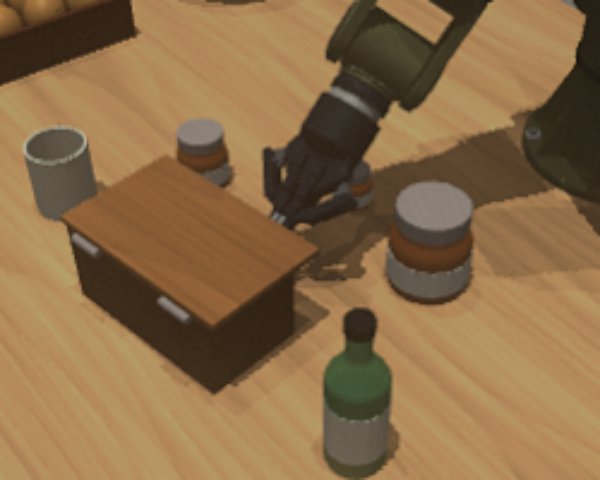

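The fingertip is under the lip, and the jar stands clear to the right. Now I begin to lift along the arc.

>>> arm_command(plan=[[[0,0,0,0.0,-0.008,0.003,1],[0,0,0,0.001,-0.01,-0.0095,1],[0,0,0,0.001,-0.0107,-0.0085,1],[0,0,0,0.001,-0.0115,-0.0073,1],[0,0,0,0,0,0,1]]])

```text
clock: 11.55
ee_pos: [0.515, -0.0598, 0.1295]
ee_rot: [0.709, -0.559, 0.291, -0.315]
ft_force: [-2.2, -0.5, -0.2]
grip_width: 0.0001
```

>>> arm_command(plan=[[[0,0,0,0.001,-0.0122,-0.006,1],[0,0,0,0.001,-0.0127,-0.0047,1],[0,0,0,0.001,-0.0131,-0.0033,1],[0,0,0,0.001,-0.0134,-0.0019,1],[0,0,0,0,0,0,1]]])

```text
clock: 12.05
ee_pos: [0.5352, -0.0565, 0.1786]
ee_rot: [0.709, -0.559, 0.291, -0.315]
ft_force: [-0.8, 0.0, -1.5]
grip_width: -0.0001
```

```bash
python3 - <<'E'
from h import *
p,R=here(); pr=p
for f in range(40,107,6):
    n=arcpos(f); print(f,(R.T@(n-pr)).round(4),cs(n).round(3)); pr=n
s=snap("scene","pics/s6.png")
cv2.imwrite("pics/c6.png",cv2.resize(s[50:270,180:430,::-1],None,fx=2.4,fy=2.4))
E
```

```text
t 12.05 tcp [ 0.535 -0.056  0.179] case [-0.074  0.04   0.179] grip -0.0 F [-0.8  0.  -1.5] q [-0.32  0.14  2.14  1.48  0.37 -0.3 ]
[[ 0.205 -0.61   0.765]
 [-0.977 -0.175  0.121]
 [ 0.06  -0.773 -0.632]]
40 [ 0.0029 -0.0142  0.0013] [-0.064  0.039  0.189]
46 [ 0.0012 -0.0135  0.0009] [-0.054  0.039  0.199]
52 [ 0.0012 -0.0134  0.0023] [-0.044  0.039  0.208]
58 [ 0.0012 -0.013   0.0037] [-0.033  0.039  0.216]
64 [ 0.0011 -0.0126  0.0051] [-0.021  0.039  0.222]
70 [ 0.0011 -0.012   0.0063] [-0.008  0.039  0.228]
76 [ 0.0011 -0.0113  0.0076] [0.005 0.039 0.232]
82 [ 0.001  -0.0104  0.0087] [0.018 0.039 0.234]
88 [ 0.0009 -0.0094  0.0098] [0.032 0.039 0.235]
94 [ 0.0008 -0.0084  0.0107] [0.045 0.039 0.235]
100 [ 0.0007 -0.0072  0.0115] [0.059 0.039 0.233]
106 [ 0.0006 -0.006   0.0122] [0.072 0.039 0.23 ]
```

View pics/c6.png

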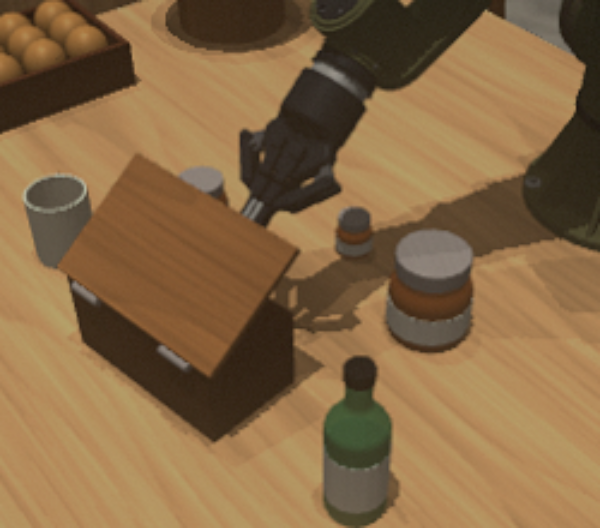

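The lid is up at about 35°, resting on the fingertips, with -1.5 N vertical. I continue.

>>> arm_command(plan=[[[0,0,0,0.001,-0.014,0.001,1],[0,0,0,0.001,-0.0135,0.001,1],[0,0,0,0.001,-0.0134,0.0023,1],[0,0,0,0.001,-0.013,0.0037,1],[0,0,0,0,0,0,1]]])

```text
clock: 12.6
ee_pos: [0.5749, -0.05, 0.2143]
ee_rot: [0.709, -0.56, 0.29, -0.315]
ft_force: [-0.3, -0.0, 0.5]
grip_width: -0.0002
```

>>> arm_command(plan=[[[0,0,0,0.001,-0.0126,0.005,1],[0,0,0,0.001,-0.012,0.0063,1],[0,0,0,0.001,-0.0113,0.0076,1],[0,0,0,0,0,0,1]]])

```text
clock: 13.0
ee_pos: [0.6116, -0.0444, 0.2296]
ee_rot: [0.709, -0.56, 0.29, -0.315]
ft_force: [-1.0, -0.9, -0.5]
grip_width: 0.0002
```

```bash
python3 - <<'E'
from h import *
p,R=here(); pr=p
for f in range(82,107,6):
    n=arcpos(f); print(f,(R.T@(n-pr)).round(4),cs(n).round(3)); pr=n
s=snap("scene","pics/s7.png")
cv2.imwrite("pics/c7.png",cv2.resize(s[50:270,180:430,::-1],None,fx=2.4,fy=2.4))
E
```

```text
t 13.0 tcp [ 0.612 -0.044  0.23 ] case [0.004 0.042 0.23 ] grip 0.0 F [-1.  -0.9 -0.5] q [-0.24  0.2   1.92  1.05  0.36  0.21]
[[ 0.205 -0.612  0.764]
 [-0.977 -0.175  0.122]
 [ 0.059 -0.771 -0.633]]
82 [ 0.0039 -0.0123  0.0082] [0.018 0.039 0.234]
88 [ 0.0009 -0.0095  0.0097] [0.032 0.039 0.235]
94 [ 0.0008 -0.0084  0.0107] [0.045 0.039 0.235]
100 [ 0.0008 -0.0072  0.0115] [0.059 0.039 0.233]
106 [ 0.0007 -0.006   0.0122] [0.072 0.039 0.23 ]
```

View pics/c7.png

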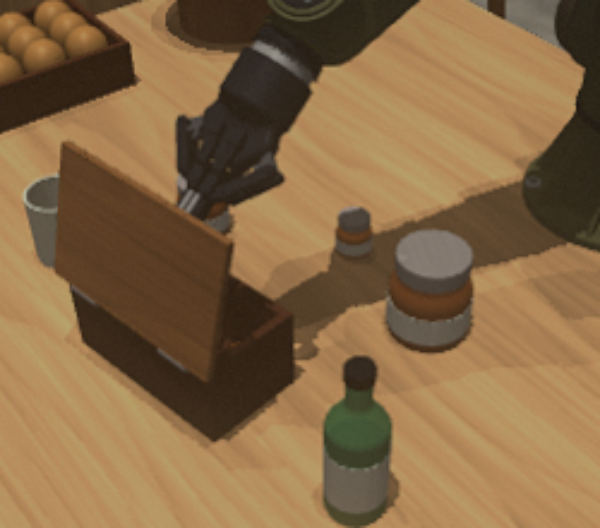

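The lid is near 76° and the jar still stands. Next I push it slowly over the top.

>>> arm_command(plan=[[[0,0,0,0.001,-0.011,0.008,1],[0,0,0,0.001,-0.0095,0.0097,1],[0,0,0,0.001,-0.0084,0.0107,1],[0,0,0,0.001,-0.0072,0.0115,1],[0,0,0,0.001,-0.005,0.0122,1]]])

```text
clock: 13.55
ee_pos: [0.6771, -0.036, 0.2286]
ee_rot: [0.709, -0.56, 0.29, -0.315]
ft_force: [0.4, 0.3, -0.3]
grip_width: 0.0003
```

>>> arm_command(plan=[[[0,0,0,0,0,0,1],[0,0,0,0,0,0,1],[0,0,0,0,0,0,1],[0,0,0,0,0,-0.03,1],[0,0,0,0,0,-0.03,1]]])

```text
clock: 14.05
ee_pos: [0.6303, -0.0432, 0.2671]
ee_rot: [0.709, -0.56, 0.29, -0.314]
ft_force: [0.1, -0.3, 0.9]
grip_width: -0.0001
```

```bash
python3 - <<'E'
from h import *
here()
s=snap("scene","pics/s8.png");t=snap("top","pics/t8.png")
a=cv2.resize(s[50:270,160:410,::-1],(450,396));b=cv2.resize(t[110:280,310:480,::-1],(350,396))
cv2.imwrite("pics/c8.png",np.hstack([a,b]))
E
```

```text
t 14.05 tcp [ 0.63  -0.043  0.267] case [0.022 0.04  0.267] grip -0.0 F [ 0.1 -0.3  0.9] q [-0.23  0.18  1.83  0.84  0.4   0.45]
[[ 0.204 -0.613  0.764]
 [-0.977 -0.175  0.121]
 [ 0.059 -0.771 -0.634]]
```

View pics/c8.png

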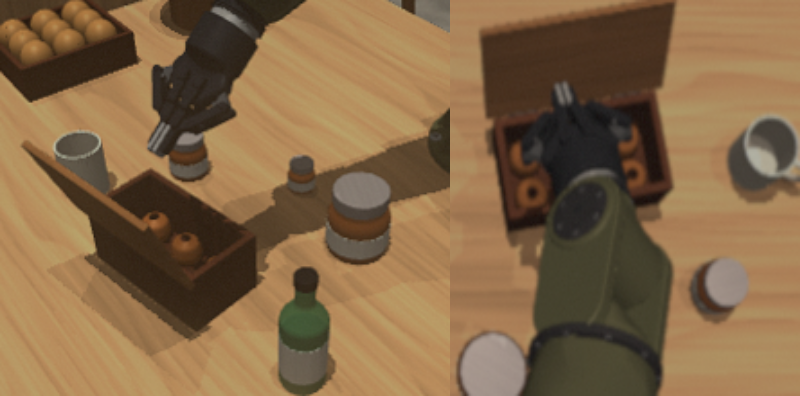

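The lid leans back open and the jar stands well to the right. I withdraw, let things settle, check and hand in.

>>> arm_command(plan=[[[0,0,0,0,0,-0.04,1],[0,0,0,0,0,-0.04,1],[0,0,0,0,0,-0.03,1],[0,0,0,0,0,0,1],[0,0,0,0,0,0,1]]])

```text
clock: 14.65
ee_pos: [0.5475, -0.0566, 0.3372]
ee_rot: [0.709, -0.56, 0.291, -0.315]
ft_force: [0.1, 0.2, -0.3]
grip_width: -0.0001
```

```bash
python3 - <<'E'
from h import *
here()
t=snap("top","pics/t9.png");t0=cv2.imread("pics/t8.png")[:,:,::-1]
h=cv2.cvtColor(t,cv2.COLOR_RGB2HSV);m=((h[...,1]<70)&(h[...,2]>90)).astype(np.uint8)
for c in cv2.findContours(m[140:330,250:520],0,2)[0]:
    if cv2.contourArea(c)>40:
        (x,y),r=cv2.minEnclosingCircle(c);x+=250;y+=140;P=onz("top",x,y,.075);print((round(x),round(y)),round(r,1),cs(P).round(3))
print("lid region change",np.abs(t[100:155,320:420].astype(int)-t0[100:155,320:420]).mean())
print(robot.finish_job())
E
```

```text
t 14.65 tcp [ 0.548 -0.057  0.337] case [-0.062  0.039  0.337] grip -0.0 F [ 0.1  0.2 -0.3] q [-0.31 -0.08  1.94  0.71  0.57  0.56]
[[ 0.204 -0.611  0.765]
 [-0.977 -0.175  0.121]
 [ 0.06  -0.772 -0.632]]
(330, 269) 16.2 [-0.228  0.153  0.075]
(444, 231) 10.6 [-0.17  -0.168  0.075]
(469, 176) 18.6 [-0.027 -0.268  0.075]
lid region change 1.6827272727272726
the job is handed in; nothing more can be done
None
```

The job is done and handed in at 14.7 s. I pushed the middle-sized jar to the case's -y side with the fingers held half open. Then I pushed the lid up by its lip with shut fingertips and slowly over the top, and it now leans back open.

- **Jar:** the last top view puts its centre at y ≈ -0.168 m in the case frame, against the 0.145 m needed. It looks upright, and its position matches the measurement taken right after the push.
- **Lid:** it rested open in the last two top views, with almost no change between them. I judged the opening by eye and did not measure the hinge angle.
- **Arm and bystanders:** the arm is clear, with about 0.3 N on the wrist. The mug sits where it was to within about a pixel. I saw no change in the bottle but did not measure it again.

No check failed. Two things came up on the way:
- **Upward force:** the first part of the push showed about 5 N upward on the tool, so I backed off and pushed lower.
- **Joint 6:** it came close to its range limit, so I rolled the tool before going under the lip.

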